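# Find the grow-light key that was left on and release it

## Task

One of the four identical push-on, push-off keys on the grow-light switch box was left latched down. With a fingertip tap each key lightly in turn, from left to right as the robot sees them, without releasing or pushing in any of them; then press the latched one firmly so that it clicks free and comes up level with the others. Pick nothing up, do not press the other keys in, leave everything else where it stands, and finish with the hand clear.

Things in the scene. Friction and masses are not known exactly. Their poses are not given: they have to be found in the camera images.
- console: grey switch box fixed to the bench, 130 (x) x 250 (y) x 55 mm high; origin at the centre of its underside, z up; its x axis points away from the robot and its y axis to the robot's left, within about 0.35 rad. Four identical white keys stand in a row along its y axis, 20 mm to the robot's side of its centre line (console x -20 mm), 50 mm apart
- key_1: white key, far left (console y +75 mm); cap 30 (x) x 28 (y) mm; origin at the centre of its top face, axes as the console's; slides only straight down. All four are alike: a free key's top is 69 mm above the bench, the latched key's 65 mm, and all meet their stop at 61 mm. Which one is latched changes from run to run
- key_2: white key, second from the left (console y +25 mm); cap 30 (x) x 28 (y) mm; origin at the centre of its top face, axes as the console's; slides only straight down. A free key (any of the four) starts to give at about 2 N and takes 0.9 N more for each mm
- key_3: white key, third from the left (console y -25 mm); cap 30 (x) x 28 (y) mm; origin at the centre of its top face, axes as the console's; slides only straight down. The latched key (any of the four) does not give below about 5.5 N, then takes 0.9 N more for each mm
- key_4: white key, far right (console y -75 mm); cap 30 (x) x 28 (y) mm; origin at the centre of its top face, axes as the console's; slides only straight down. The latched key (any of the four) lets go when pushed 2 mm (about 7.5 N) below its latched height; it stops at 4 mm (about 9 N) and comes up to 69 mm as the finger lifts
- dish: loose clear glass bowl, 116 mm wide, 55 mm high, left of the console; origin under its centre; bystander
- pot: loose small terracotta pot, 80 mm wide, 65 mm high, right of the console; origin under its centre; bystander
- jar: loose small seed jar, 56 mm wide, 75 mm high, behind the console; origin under its centre; bystander
- mister: loose clear plastic bottle, 56 mm wide, 140 mm high, behind the console; origin under its centre; bystander
- label: loose green plastic plant label, 20 x about 92 x 4 mm, lying along y on the console's top behind the keys, 65 mm from the line of the keys' centres; origin under its middle; bystander
- forceps: loose steel forceps, about 20 x 110 x 8 mm, lying along y in front of the console; origin under the middle; bystander

How it is judged:
On the way, in this order (a step that is already met when the one before it is completed fails the run):
1. key 1 (counted from the left) is tapped with a fingertip (contact force between the fingers and key_1 above 0.4 N), for 0.02 s.
2. key 2 (counted from the left) is tapped with a fingertip (contact force between the fingers and key_2 above 0.4 N), for 0.02 s.
3. key 3 (counted from the left) is tapped with a fingertip (contact force between the fingers and key_3 above 0.4 N), for 0.02 s.
4. key 4 (counted from the left) is tapped with a fingertip (contact force between the fingers and key_4 above 0.4 N), for 0.02 s.
5. after all four taps, the latched key is released: all four keys are up (z of each of key_1, key_2, key_3, key_4 in the frame of console above 0.0675 m), for 0.2 s.
At the end, for the whole second after the job is handed in: all four key tops are more than 67.5 mm above the console's underside (free height 69 mm), and no loose thing is more than 15 mm from where it began (all of step 5 and distance of each of dish, pot, jar, mister, label, forceps from where it was at the start of the episode below 0.015 m); the robot touches nothing.
It fails at once if a free key is pressed in by more than 5.2 mm (distance of any of key_1, key_2, key_3, key_4 from where it was at the start of the episode above 0.0052 m).
It fails at once if a bystander is shifted, lifted or carried by more than 15 mm (distance of any of dish, pot, jar, mister, label, forceps from where it was at the start of the episode above 0.015 m).
It also fails if it takes over 67 s, if anything falls off the work surface, if the arm or the gripper's body presses on something with over 40 N, if the wrist force passes 120 N, or if a joint passes its speed limit or range.

## Robot

A 7-joint arm with a two-finger parallel gripper is mounted at the origin on the work surface. World frame = base frame: x ahead of the robot, y to its left, z up, the work surface at z = 0. Lengths are in m, angles in rad, forces in N, time in s.
With the tool pointing down it reaches from about 0.425 to 0.925 m from the base axis. Payload 6.8 kg.
Tool frame: the origin (TCP) lies on the mounting face of the last link; the fingertips stand 173 mm ahead of it and the grasp point (between the pads) lies 155 mm ahead of it; z points along the fingers, y is the line along which they close (so a half turn about z gives the same grasp; the last joint's range is limited). The gripper opens to 85 mm and grips with 20 to 120 N. Pads are 22 mm wide; open, the fingers measure 114 mm over their backs; the gripper's body (76 mm by 85 mm) begins 54 mm behind the grasp point. The pads swing forward as they close: fully open they stand 13 mm farther back than shut.
Start: joints at [-1.274, 0.477, 0.022, 1.555, -0.011, 1.109, -0.083], TCP at [0.266, 0.62, 0.405] pointing down, gripper open.
Joint ranges: [-2.96, 2.96], [-0.34, 2.1], [-1.41, 1.46], [0.24, 2.44], [-1.37, 4.51], [0.17, 1.92], [-2.96, 2.96]. Speed limits (rad/s): [2.39, 2.39, 3.14, 3.14, 3.14, 3.14, 3.14].

## Interface

Orientations are given as a unit quaternion [w, x, y, z].
In Python, from station import bot gives the robot as it stands. The module is installed in compiled form; this text tells all that it offers.
- The arm moves only by the shell command python3 -m pendant 'ROWS' [FORCE]. ROWS is JSON, a list of rows, each a list of 5 numbers: the finger opening in m, from 0 to 0.0854, then the shift along the tool's x, y, z in m, then the turn about the tool's z in degrees. In form: [[jaw, x, y, z, yaw], ...]. A call has 1 to 12 rows; each row shifts and turns the commanded pose from where the row before left it, along the tool's axes as they then stand; what a row does not reach is not made up. A row lasts 1/12 s, in which the tool goes at most 41.7 mm and 7.16 degrees, less where a joint would pass 70% of its speed; a pose out of reach is approached as far as the arm can. A call with a gripper value outside its range is refused whole. The fingers move at their own pace and stop on an object; FORCE is the grip in N (left out, the last holds). Time passes only in rows, so rows that do not move let the fingers close. It gives the time, the measured TCP pose, the force, the opening and the grip force at its end, in the units of the state.
- bot.get_obs(): the state, without advancing time (a new reading comes with each control period).
- bot.read_camera(name): name is "side" or "top"; returns (picture, depth): 400x640x3 uint8, blue, green, red; 400x640 float32, m along the optical axis (not along the pixel's ray), 0 where there is no reading.
- bot.camera_model(name): a dict with "intrinsics" (3x3 intrinsics, pixels), "R" (3x3) and "t" (3): a world point X has camera coordinates R X + t. Camera axes: x right, y down, z forward; pixel columns grow to the right and rows downward; lengths in m; the calibration is good to about 2 mm. A picture is of the moment at which its call begins. camera_model takes no time and is no camera call.
- bot.hand_in(): hands the job in; it is judged then, once.
Trained networks look in the newest picture that a camera, given by its name, has taken for a name from the list of things; names that differ only in an ending like _2 or _b are one class to them, and where a whole thing is asked for, a point or a joint stands for the part that bears it (a point fixed in the world has none). Each returns a list of dicts, best first, with "score" (0 to 1); they miss things now and then, are a little off and sometimes report something else, mostly with a low value. They report only what shows in the picture. A call takes as long as a camera call.
- bot.boxes_of(name, camera): "at" ([column, row] in pixels, amid what is visible of it).
- bot.trace(name, camera): "mask" (400x640 bool, what is visible of it) and "at" ([column, row] in pixels, amid what is visible of it).
- bot.pinpoint(name, camera): "at" ([column, row] in pixels: a listed point, or the origin of a listed thing).
The state is a dict: "t": time; "q": joint angles; "joint_vel": joint speeds; "joint_torque": joint torques, N m; "eef_pos": TCP position; "tool_rot": TCP orientation; "contact_force": force on the tool from outside, world axes, zero at the start; "torque": the same for the moment, N m; "gripper_width": opening from 0.0 (shut) to 1.0 (fully open); "grasp_force": force on a finger pad.
Only numpy, scipy, OpenCV 4.12 (cv2) and the standard library are available. Lean on these libraries where they do the work, as an engineer would, in place of code of your own. Each camera call takes 0.05 s, during which the arm holds its last target. There are 200 camera calls.

## Working session

There is one attempt and no reset: what is moved stays moved. The work goes in short steps, Python scripts to look and compute and a shell command to move; the robot and the scene stay as the last step left them, time stands still between calls to the robot, and variables do not carry over. Pictures are saved under pics/ and viewed, at most 10 in all, crops included, and the job is handed in when it is done.

```bash
mkdir -p pics; cat > h.py <<'E'
import numpy as np, cv2
from station import bot
def world(cam,uv,depth=None,z=None):
    m=bot.camera_model(cam);K,R,t=[np.array(m[k]) for k in("intrinsics","R","t")]
    r=np.linalg.inv(K)@np.array([uv[0],uv[1],1.0]); 
    C=-R.T@t; d=R.T@r
    s=depth if z is None else (z-C[2])/d[2]
    return C+s*d
E
python3 - <<'E'
from h import *
for c in("top","side"):
    p,d=bot.read_camera(c);cv2.imwrite(f"pics/{c}0.png",p)
    np.save(f"{c}d.npy",d)
    for n in("key_1","console"):
        for r in bot.pinpoint(n,c):
            u,v=map(int,r["at"]);print(c,n,r["score"],r["at"],world(c,r["at"],d[v,u]).round(4))
o=bot.get_obs();print(o["t"],o["eef_pos"],o["tool_rot"],o["contact_force"])
E
```

```text
top key_1 0.73 [284.9, 210.9] [0.5197 0.1346 0.0655]
top key_1 0.57 [307.0, 215.0] [0.5093 0.0857 0.0663]
top key_1 0.56 [327.5, 218.5] [0.5002 0.0405 0.0722]
top key_1 0.53 [351.3, 220.0] [ 0.4957 -0.0118  0.071 ]
top console 0.92 [320.9, 207.1] [0.527  0.0547 0.0556]
top console 0.68 [319.5, 264.1] [0.399  0.0614 0.0047]
side key_1 0.68 [289.3, 182.3] [0.5183 0.1276 0.0692]
side key_1 0.65 [285.2, 201.0] [0.504  0.0503 0.0702]
side key_1 0.54 [282.4, 216.0] [ 0.4948 -0.0055  0.0706]
side key_1 0.49 [285.7, 194.7] [0.5066 0.0809 0.0661]
side console 0.78 [298.5, 219.5] [ 0.531  -0.0024  0.0543]
0.3 [0.26577195 0.62039553 0.40436163] [-4.31216342e-05  2.01004388e-01  9.79590294e-01 -3.00947384e-04] [ 0.12103734 -0.13334717  0.50835909]
```

View pics/top0.png

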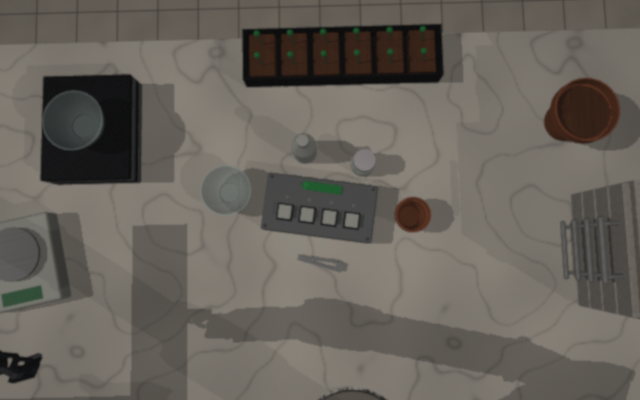

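View pics/side0.png

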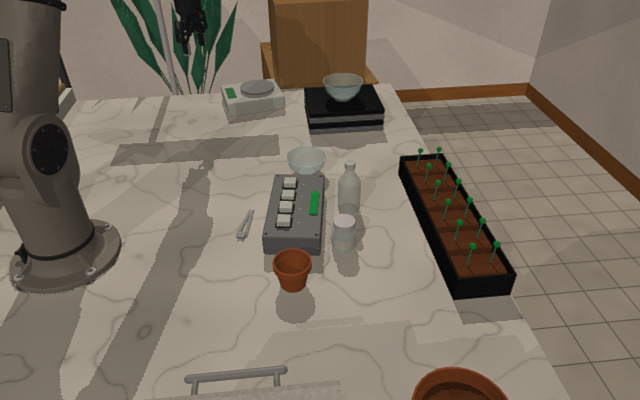

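The top view shows the keys at about (285,211), (307,215), (329,217) and (351,220). The forceps are in front, and the mister and jar stand behind. The side view agrees. Next I'll fit the key row and read the key heights.

```bash
python3 - <<'E'
from h import *
for c in("top","side"):
    p,d=bot.read_camera(c); P=[]
    for r in bot.trace("key_1",c):
        if r["score"]<.3: continue
        m=cv2.erode(r["mask"].astype(np.uint8),np.ones((3,3)))>0
        v,u=np.nonzero(m&(d>0)); 
        if len(u)<15: continue
        X=np.array([world(c,(a,b),d[b,a]) for a,b in zip(u,v)]); h=np.median(X[:,2]); 
        X=X[X[:,2]>.06]
        print(c,round(r["score"],2),r["at"],len(u),X.mean(0).round(4),round(h,4)); P.append(X.mean(0))
    P=np.array(sorted(P,key=lambda a:-a[1]))
    if len(P)>1:
        e=P[0]-P[-1];a=np.arctan2(-e[0],e[1]);print("yaw from y axis",a, -np.arctan2(e[0],e[1])); 
E
```

```text
top 0.74 [284.7, 210.9] 138 [0.517  0.1374 0.07  ] 0.07
top 0.56 [306.8, 214.6] 122 [0.5101 0.0876 0.0664] 0.0662
top 0.5 [228.9, 190.2] 1742 [nan nan nan] 0.021
top 0.46 [327.1, 219.1] 116 [0.5022 0.0375 0.0702] 0.0703
top 0.45 [348.9, 221.7] 107 [ 0.4948 -0.0117  0.0704] 0.0707
yaw from y axis -0.1480207256928374 -0.1480207256928374
side 0.73 [282.9, 219.5] 121 [ 0.4957 -0.0135  0.0683] 0.0689
side 0.57 [285.5, 192.8] 77 [0.5126 0.0833 0.0654] 0.0656
side 0.48 [285.6, 205.1] 104 [0.5044 0.033  0.0683] 0.0691
yaw from y axis -0.1723301193682759 -0.1723301193682759<stdin>:11: RuntimeWarning: Mean of empty slice.
  ret = um.true_divide(
```

Key 2 is latched: its top reads 66 mm, against about 70 mm for the others. I'll turn to the console's yaw, shut the fingers and travel over key 1 at height.

```bash
python3 -m pendant '[[0,0,0,0,-7.1],[0,0,0,0,-7.1],[0,-0.02,-0.0276,0,0],[0,-0.02,-0.0276,0,0],[0,-0.02,-0.0276,0,0],[0,-0.02,-0.0276,0,0],[0,-0.02,-0.0276,0,0],[0,-0.02,-0.0276,0,0],[0,-0.02,-0.0276,0,0],[0,-0.02,-0.0276,0,0],[0,-0.02,-0.0276,0,0],[0,-0.02,-0.0276,0,0]]' 20
python3 -m pendant '[[0,-0.02,-0.0276,0,0],[0,-0.02,-0.0276,0,0],[0,-0.02,-0.0276,0,0],[0,-0.02,-0.0276,0,0],[0,-0.02,-0.0276,0,0],[0,-0.02,-0.0276,0,0],[0,0,0,0,0],[0,0,0,0,0],[0,0,0,0,0]]'
cat > e.py <<'E'
from h import *
from scipy.spatial.transform import Rotation as S
import sys
K=[(0.517,.136),(.510,.0865),(.5025,.037),(.495,-.0125)]
o=bot.get_obs();w,x,y,z=o["tool_rot"];R=S.from_quat([x,y,z,w]).as_matrix()
p=np.array(o["eef_pos"]);tip=p+R[:,2]*.173
k=np.array([*K[int(sys.argv[1])-1],.069])
print("t",round(o["t"],2),"tip",tip.round(4),"go mm",((k-tip)@R*1000).round(1),"yangle",np.degrees(np.arctan2(R[1,1],R[0,1])).round(2),"F",np.round(o["contact_force"],2),"gw",o["gripper_width"], "tilt",R[2].round(4))
E
python3 e.py 1
```

```text
t: 1.5
eef_pos: [0.4207, 0.315, 0.405]
tool_rot: [0.0, 0.078, 0.997, 0.0]
contact_force: [1.0, 0.7, -0.8]
gripper_width: 0.001
grasp_force: 0.0
t: 2.25
eef_pos: [0.5127, 0.1348, 0.4047]
tool_rot: [-0.0, 0.078, 0.997, 0.0]
contact_force: [-0.7, 0.8, -0.6]
gripper_width: 0.001
grasp_force: 0.0
t 2.25 tip [0.5127 0.1349 0.2317] go mm [ -4.2   1.7 162.7] yangle 81.01 F [-0.68  0.82 -0.59] gw 0.0008630353751170273 tilt [ 2.e-04  6.e-04 -1.e+00]
```

```bash
python3 -m pendant '[[0,-0.004,0.002,0.028,0],[0,0,0,0.028,0],[0,0,0,0.028,0],[0,0,0,0.028,0],[0,0,0,0.02,0],[0,0,0,0.01,0],[0,0,0,0,0],[0,0,0,0,0],[0,0,0,0,0]]'
python3 e.py 1; python3 - <<'E'
from h import *
p,d=bot.read_camera("side");q,_=bot.read_camera("top")
f=lambda a:cv2.resize(a,None,fx=4,fy=4,interpolation=cv2.INTER_CUBIC)
cv2.imwrite("pics/a.png",np.hstack([f(p[120:260,240:340]),f(q[160:300,250:350])]))
for i in range(4): bot.read_camera("side"); print(np.round(bot.get_obs()["contact_force"],2))
E
```

```text
t: 3.0
eef_pos: [0.5177, 0.1363, 0.264]
tool_rot: [0.001, 0.078, 0.997, 0.001]
contact_force: [0.2, -0.1, -0.3]
gripper_width: 0.001
grasp_force: 0.0
t 3.0 tip [0.518  0.1365 0.091 ] go mm [ 1.  -0.7 22. ] yangle 81.05 F [ 0.24 -0.11 -0.3 ] gw 0.0012526080491488767 tilt [-0.0018  0.0014 -1.    ]
[-0.5  -0.33 -0.42]
[ 0.37 -0.46  0.57]
[-0.45 -1.04 -0.86]
[-0.01  0.44 -0.42]
```

View pics/a.png

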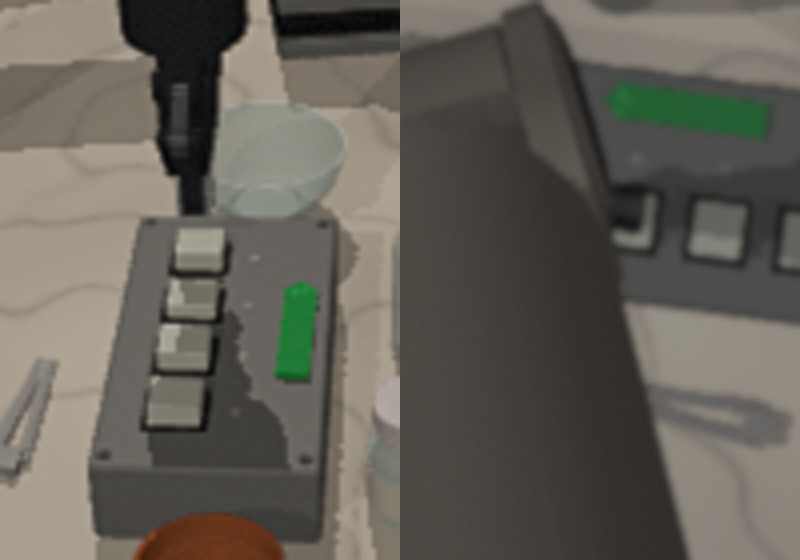

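The left crop shows the fingertip (about 200,212) hanging over key 1 (200,245). The right crop shows the arm covering most of that view, with the tip over the key's cap. Force noise is about 0.5 N. I'll go down slowly onto key 1.

```bash
python3 -m pendant '[[0,0.001,0,0.008,0],[0,0,0,0.007,0],[0,0,0,0.002,0],[0,0,0,0,0],[0,0,0,0,0]]'; for i in 1; do python3 -m pendant '[[0,0,0,0.001,0],[0,0,0,0.001,0],[0,0,0,0,0],[0,0,0,0,0]]'; done; python3 e.py 1
```

```text
t: 3.72
eef_pos: [0.516, 0.1357, 0.2452]
tool_rot: [-0.0, 0.078, 0.997, -0.0]
contact_force: [0.2, 0.3, 0.4]
gripper_width: 0.001
grasp_force: 0.0
t: 4.05
eef_pos: [0.5162, 0.1358, 0.2438]
tool_rot: [0.0, 0.078, 0.997, 0.0]
contact_force: [1.3, 1.1, -0.0]
gripper_width: -0.001
grasp_force: 0.0
t 4.05 tip [0.5162 0.1358 0.0708] go mm [-0.8  0.3  1.8] yangle 81.01 F [ 1.29  1.1  -0.  ] gw -0.001014295971895622 tilt [-1.e-04  1.e-04 -1.e+00]
```

```bash
python3 -m pendant '[[0,0,0,0.001,0],[0,0,0,0,0],[0,0,0,0,0]]' | sed -n '2p;4p';  python3 -m pendant '[[0,0,0,0.001,0],[0,0,0,0,0],[0,0,0,0,0]]'| sed -n '2p;4p'
```

```text
eef_pos: [0.5161, 0.1358, 0.2427]
contact_force: [0.1, -0.4, -0.2]
eef_pos: [0.5162, 0.1358, 0.2418]
contact_force: [-0.2, -0.2, 2.6]
```

```bash
for i in 1 2; do python3 -m pendant '[[0,0,0,0,0],[0,0,0,0,0]]' | sed -n '2p;4p'; done; python3 -m pendant '[[0,0,0,0.0005,0],[0,0,0,0,0],[0,0,0,0,0]]'| sed -n '2p;4p'
```

```text
eef_pos: [0.5162, 0.1358, 0.2418]
contact_force: [-0.3, -0.2, 2.5]
eef_pos: [0.5162, 0.1358, 0.2418]
contact_force: [-0.0, -0.0, 3.2]
eef_pos: [0.5162, 0.1358, 0.2412]
contact_force: [-1.6, -0.2, 2.7]
```

Key 1 tapped. Next I'll lift, shift 50 mm to the right, and tap key 2, which should make contact near tip z 0.065.

```bash
python3 -m pendant '[[0,0,0,-0.016,0],[0,0,-0.025,0,0],[0,0,-0.025,0,0],[0,0,0,0,0],[0,0,0,0.010,0],[0,0,0,0.005,0],[0,0,0,0.001,0],[0,0,0,0,0],[0,0,0,0,0]]' | sed -n '2p;4p'; python3 e.py 2; for i in 1; do python3 -m pendant '[[0,0,0,0.001,0],[0,0,0,0,0],[0,0,0,0,0]]' | sed -n '2p;4p'; done;  python3 -m pendant '[[0,0,0,0.001,0],[0,0,0,0,0],[0,0,0,0,0]]' | sed -n '2p;4p'
```

```text
eef_pos: [0.5083, 0.0872, 0.2408]
contact_force: [-0.2, 0.5, 1.2]
t 5.88 tip [0.5082 0.0872 0.0678] go mm [-1.9 -0.4 -1.2] yangle 81.08 F [-0.16  0.47  1.23] gw -0.0024269583362266953 tilt [ 7.e-04 -1.e-04 -1.e+00]
eef_pos: [0.5084, 0.0866, 0.2403]
contact_force: [-0.3, -0.7, -0.5]
eef_pos: [0.5083, 0.0864, 0.2392]
contact_force: [0.0, 0.6, -0.5]
```

```bash
python3 -m pendant '[[0,-0.002,0,0.0005,0],[0,0,0,0,0],[0,0,0,0,0]]' | sed -n '2p;4p'; python3 -m pendant '[[0,0,0,0.0005,0],[0,0,0,0,0],[0,0,0,0,0]]' | sed -n '2p;4p'
```

```text
eef_pos: [0.5103, 0.0861, 0.2388]
contact_force: [-1.7, 0.5, 2.7]
eef_pos: [0.5103, 0.0861, 0.2385]
contact_force: [-2.2, -0.2, 5.3]
```

```bash
python3 -m pendant '[[0,0,0,0.0003,0],[0,0,0,0,0],[0,0,0,0,0]]' | sed -n '2p;4p'
```

```text
eef_pos: [0.5102, 0.0861, 0.2382]
contact_force: [-3.1, -1.1, 5.7]
```

Key 2 holds at about 5.5 N around 65 mm, so it is the latched key and it has been tapped but not released. On to key 3.

```bash
python3 -m pendant '[[0,0,0,-0.018,0],[0,0,-0.025,0,0],[0,0,-0.025,0,0],[0,0,0,0,0],[0,0,0,0.009,0],[0,0,0,0.003,0],[0,0,0,0,0],[0,0,0,0,0],[0,0,0,0,0]]' | sed -n '2p;4p'; python3 e.py 3; python3 -m pendant '[[0,0,0,0.001,0],[0,0,0,0,0],[0,0,0,0,0]]' | sed -n '2p;4p';  python3 -m pendant '[[0,0,0,0.001,0],[0,0,0,0,0],[0,0,0,0,0]]' | sed -n '2p;4p'
```

```text
eef_pos: [0.5025, 0.0375, 0.2436]
contact_force: [-0.2, 0.3, -0.3]
t 7.88 tip [0.5025 0.0376 0.0706] go mm [-0.1 -0.5  1.6] yangle 81.08 F [-0.21  0.32 -0.28] gw 0.001066955988715082 tilt [ 4.e-04  1.e-04 -1.e+00]
eef_pos: [0.5025, 0.0369, 0.2429]
contact_force: [0.8, 0.6, -0.0]
eef_pos: [0.5026, 0.0368, 0.242]
contact_force: [-0.6, -0.8, 2.3]
```

```bash
python3 -m pendant '[[0,0,0,0.0005,0],[0,0,0,0,0],[0,0,0,0,0]]' | sed -n '2p;4p'; python3 -m pendant '[[0,0,0,0,0],[0,0,0,0,0]]' | sed -n '2p;4p'; 
python3 -m pendant '[[0,0,0,-0.015,0],[0,0,-0.025,0,0],[0,0,-0.025,0,0],[0,0,0,0,0],[0,0,0,0.009,0],[0,0,0,0.003,0],[0,0,0,0,0],[0,0,0,0,0],[0,0,0,0,0]]' | sed -n '2p;4p'; python3 e.py 4; python3 -m pendant '[[0,0,0,0.001,0],[0,0,0,0,0],[0,0,0,0,0]]' | sed -n '2p;4p';  python3 -m pendant '[[0,0,0,0.001,0],[0,0,0,0,0],[0,0,0,0,0]]' | sed -n '2p;4p'
```

```text
eef_pos: [0.5026, 0.0368, 0.2415]
contact_force: [-0.3, 0.4, 2.5]
eef_pos: [0.5026, 0.0368, 0.2415]
contact_force: [0.4, 0.8, 2.5]
eef_pos: [0.4948, -0.0119, 0.2441]
contact_force: [0.1, -0.1, -0.1]
t 9.55 tip [ 0.4947 -0.0119  0.0711] go mm [-0.4 -0.5  2.1] yangle 81.08 F [ 0.11 -0.07 -0.08] gw 0.000658384325216341 tilt [ 4.e-04  1.e-04 -1.e+00]
eef_pos: [0.4947, -0.0125, 0.2434]
contact_force: [0.1, 1.0, -0.8]
eef_pos: [0.4948, -0.0126, 0.2425]
contact_force: [1.0, -0.3, 0.7]
```

```bash
python3 -m pendant '[[0,0,0,0.0007,0],[0,0,0,0,0],[0,0,0,0,0]]' | sed -n '2p;4p'; python3 -m pendant '[[0,0,0,0.0003,0],[0,0,0,0,0],[0,0,0,0,0]]' | sed -n '2p;4p'
```

```text
eef_pos: [0.4948, -0.0126, 0.2418]
contact_force: [-0.3, 0.4, 2.4]
eef_pos: [0.4948, -0.0126, 0.2415]
contact_force: [0.6, 1.5, 3.4]
```

All four are tapped. Now back to key 2 for the firm press.

```bash
python3 -m pendant '[[0,0,0,-0.016,0],[0,0,0.033,0,0],[0,0,0.033,0,0],[0,0,0.034,0,0],[0,0,0,0,0],[0,0,0,0.01,0],[0,0,0,0.006,0],[0,0,0,0.001,0],[0,0,0,0,0],[0,0,0,0,0]]' | sed -n '2p;4p'; python3 e.py 2; python3 -m pendant '[[0,0,0,0.001,0],[0,0,0,0.001,0],[0,0,0,0.001,0],[0,0,0,0,0],[0,0,0,0,0]]' | sed -n '2p;4p'
```

```text
eef_pos: [0.5101, 0.0848, 0.24]
contact_force: [-0.9, -0.3, 0.0]
t 11.38 tip [0.51   0.0847 0.067 ] go mm [ 0.2  1.8 -2. ] yangle 80.89 F [-0.85 -0.27  0.04] gw 8.860336344539226e-06 tilt [ 8.e-04 -9.e-04 -1.e+00]
eef_pos: [0.5104, 0.0854, 0.2378]
contact_force: [-2.4, -2.1, 4.6]
```

```bash
python3 -m pendant '[[0,0,0,0.001,0],[0,0,0,0,0],[0,0,0,0,0]]' | sed -n '2p;4p';python3 -m pendant '[[0,0,0,0.001,0],[0,0,0,0,0],[0,0,0,0,0]]' | sed -n '2p;4p'
```

```text
eef_pos: [0.5104, 0.0855, 0.2368]
contact_force: [-0.1, -3.0, 6.4]
eef_pos: [0.5104, 0.0855, 0.2359]
contact_force: [-2.3, -2.7, 8.4]
```

```bash
python3 -m pendant '[[0,0,0,0.0007,0],[0,0,0,0,0],[0,0,0,0,0]]' | sed -n '2p;4p';python3 -m pendant '[[0,0,0,-0.004,0],[0,0,0,-0.02,0],[0,0,0,-0.03,0],[0,0,0,-0.035,0],[0,0,0,-0.035,0],[0,0,0,-0.035,0],[0,0,0.035,0,0],[0,0,0.035,0,0],[0,0,0.035,0,0],[0,0,0.035,0,0],[0,0,0.035,0,0],[0,0,0.035,0,0]]' | sed -n '2p;4p'
python3 -m pendant '[[0,0,0.035,0,0],[0,0,0.03,0,0],[0,0,0,0,0],[0,0,0,0,0]]' | sed -n '2p;4p'
python3 - <<'E'
from h import *
for c in("top","side"):
    p,d=bot.read_camera(c)
    if c=="side":cv2.imwrite("pics/s9.png",cv2.resize(p[100:300,200:400],None,fx=3,fy=3,interpolation=cv2.INTER_CUBIC))
    for r in bot.trace("key_1",c):
        m=cv2.erode(r["mask"].astype(np.uint8),np.ones((3,3)))>0
        v,u=np.nonzero(m&(d>0))
        if not 15<len(u)<300: continue
        X=np.array([world(c,(a,b),d[b,a]) for a,b in zip(u,v)])
        print(c,r["at"],np.median(X,0).round(4))
E
```

```text
eef_pos: [0.5104, 0.0855, 0.2352]
contact_force: [-1.5, -3.2, 8.8]
eef_pos: [0.543, 0.2953, 0.3935]
contact_force: [0.5, -0.2, -0.7]
eef_pos: [0.5525, 0.3601, 0.3928]
contact_force: [-0.1, -0.8, -0.1]
top [350.5, 221.8] [ 0.4958 -0.0115  0.0701]
top [329.1, 215.6] [0.5036 0.0374 0.0703]
top [308.3, 216.9] [0.5092 0.0867 0.0704]
top [284.3, 214.5] [0.5188 0.1363 0.0699]
side [289.5, 204.5] [0.5068 0.0319 0.0693]
side [282.8, 221.4] [ 0.4973 -0.0175  0.0688]
side [290.1, 184.2] [0.5198 0.1282 0.0687]
side [285.3, 192.3] [0.511  0.0782 0.0688]
```

View pics/s9.png

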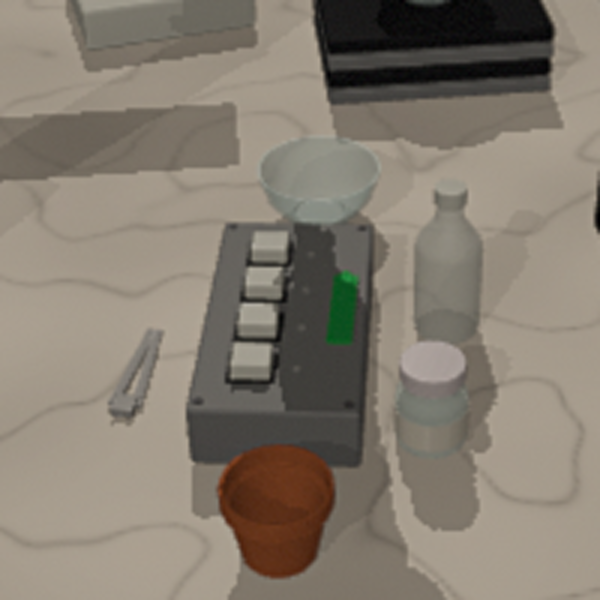

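All four keys (x about 250–270, y 245–362 in the crop) now stand level at about 70 mm. The bowl, bottle, jar, pot, label and forceps look undisturbed, and the hand is clear.

```bash
python3 -c "
from station import bot
print(bot.hand_in())"
```

```text
the job is handed in; nothing more can be done
None
```

I tapped all four keys from left to right, pressed the latched one (key 2) until it came free and all four keys measured level, moved the hand clear, and handed the job in; no verdict came back.

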